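Eject a charged flash battery and lay it on the sloping stand

TASK

The flash battery in the charger is charged. Press the charger's red ejector key all the way in, smoothly, so that the battery is pushed out and stays hanging out of the mouth, and let the key spring back; then pinch the battery by its overhanging orange end, draw it straight out and lay it gently (do not drop it) flat on the sloping wooden stand, lengthwise up the middle of the slope with one end down at the lip. Leave the other things on the counter where they are.

Things in the scene. Friction and masses are not known exactly. Their poses are not given: they have to be found in the camera images.
- charger: Grey fixed battery charger, 78 mm wide (its x), y from -70 to +95 mm, cover top 78 mm up. Origin on the counter, z up. The covered bay opens at y = -70 mm; the battery comes out level along -y, free space below. At the +y end, a red key on a slope.
- panel_edge (a point): Mid-width of the outer lower edge of the charger's black status panel (78 mm wide, 90 mm along y, 10 mm thick), 142 mm up and at charger y = +118 mm. The panel juts out over the red key, so the key cannot be reached from straight above: come with the fingers tilted about 40 degrees, along the key's axis.
- ejector_top (a point): Centre of the outer face of the red ejector key (44 mm along its x, 34 mm along its y). Its z points out of the face, 40 degrees from vertical, leaning to the charger's +y; its x is the charger's x. Pressed along -z. At rest it is at charger y = +111 mm, 85 mm up; it moves with the key.
- ejector (a joint): How far the key is pressed (m): 0 at rest, 0.025 fully in. Spring 2.4 N at first, 7.4 N fully in, plus about 2 to 4 N for the battery; springs back when let go. It drives a pusher 2.16 times as far: a full press leaves the battery sticking out about 47 mm from the mouth, and it stays there when the key returns.
- pack_center (a point): Centre of the flash battery: black block 50 mm wide (its x), 100 mm long (its y), 20 mm thick (its z), about 0.17 kg, with an orange band on its -y end, which faces out of the mouth. At the start it lies 0 to 6 mm inside the mouth, its y along the charger's y, its centre 60 mm above the counter.
- stand_bed: Sloping bed of the fixed wooden stand: a tongue 36 mm wide (y), 124 mm long (x), 6 mm thick, rising at 35 degrees. Origin: on its surface at the foot, mid-width, 34 mm above the counter. x up the slope, z square out of it. Lip at the foot: 60 mm wide, 14 mm above the surface, inner face at x = 0. Fingers can pass beside the tongue.
- lens: Bystander: black camera lens standing upright, 72 mm across, 92 mm tall. Origin: centre of its underside. Leave alone.
- film_tub: Bystander: black film tub with a grey lid, 47 mm across, 54 mm tall. Origin: centre of its underside. Leave alone.
- rangefinder: Bystander: black and silver camera, 128 mm wide, 86 mm tall. Origin: centre of its underside. Leave alone.
- bell: Bystander: steel service bell on a blue base, 84 mm across, 52 mm tall. Origin: centre of its underside. Leave alone.
- filter_case: Bystander: blue filter case lying flat, 72 x 72 x 22 mm. Origin: centre of its underside. Leave alone.
- flash: Bystander: black flash unit lying down, about 130 x 76 x 54 mm. Origin: centre of its underside. Leave alone.
- compact: Bystander: silver compact camera, 118 mm wide, 78 mm tall. Origin: centre of its underside. Leave alone.
Mind the look-alikes: they are no part of the job. What is shaped like the part that bears stand_bed but turquoise is not meant.

How it is judged:
By the outcome, as a careful person would: the job done as asked, in the order asked, and still so for the second after the job is handed in, with the robot touching nothing.
It also fails if it takes over 54 s, if anything falls off the work surface, if the arm or the gripper's body presses on something with over 40 N, if the wrist force passes 120 N, or if a joint passes its speed limit or range.

ROBOT

A 6-joint arm with a two-finger parallel gripper is mounted at the origin on the work surface. World frame = base frame: x ahead of the robot, y to its left, z up, the work surface at z = 0. Lengths are in mm, angles in rad, forces in N, time in s.
With the tool pointing down it reaches from about 300 to 875 mm from the base axis. Payload 6.4 kg.
Tool frame: the origin (TCP) lies midway between the tips of the shut fingers; the grasp point (between the pads) lies 19 mm behind it; z points along the fingers, y is the line along which they close (so a half turn about z gives the same grasp; the last joint's range is limited). The gripper opens to 85 mm and grips with 20 to 120 N. Pads are 22 mm wide; open, the fingers measure 114 mm over their backs; the gripper's body (76 mm by 85 mm) begins 54 mm behind the grasp point. The pads swing forward as they close: fully open they stand 13 mm farther back than shut.
Start: joints at [-1.332, 0.181, 1.607, -0, 1.354, -0.206], TCP at [247.427, -519.058, 210.388] pointing down, gripper open.
Joint ranges: [-2.99, 2.99], [-0.89, 2.07], [0.3, 2.58], [-1.14, 4.28], [0, 2.63], [-3.12, 3.12]. Speed limits (rad/s): [2.57, 2.57, 3.01, 3.14, 3.14, 3.14].

INTERFACE

Orientations are given as [roll, pitch, yaw] about the fixed x, y, z axes, in that order (R = Rz(yaw) Ry(pitch) Rx(roll)).
In Python, from plant import read_state, grab_frame, hand_in gives the robot as it stands.
- The arm moves only by the shell command python3 -m handwheel 'ROWS' [OPENING]. ROWS is JSON, a list of rows, each an object of numbers: "tx", "ty", "tz": the shift along the tool's x, y, z in m; "twist": the turn about the tool's z in rad. A call has 1 to 20 rows; each row shifts and turns the commanded pose from where the row before left it, along the tool's axes as they then stand; what a row does not reach is not made up. A row lasts 1/12 s, in which the tool goes at most 41.7 mm and 7.16 degrees, less where a joint would pass 70% of its speed; a pose out of reach is approached as far as the arm can. A call with a gripper value outside its range is refused whole. OPENING is the closure, from -1 (fully open) to 1 (shut), so that 0 is half open, set as the call begins (- or left out, the last holds). The fingers move at their own pace and stop on an object; the grip force is fixed at half the most. Time passes only in rows, so rows that do not move let the fingers close. It gives the time, the measured TCP pose, the force, the opening and the grip force at its end, in the units of the state.
- read_state(): the state, without advancing time (a new reading comes with each control period).
- grab_frame(name): name is "scene" or "top" or "wrist"; returns a dict with "pixels" (384x512x3 uint8, blue, green, red), "fx", "fy", "cx", "cy" (pixels), "k1" (the pictures are not rectified: a ray, as slopes to the right and down, at radius r is drawn at 1 + k1 r^2 times it, then the intrinsics apply), "extrinsics" (4x4, takes a point from camera to world coordinates); the wrist camera has in their place "mount" (4x4, takes a point from camera to tool coordinates, whose origin is the TCP and whose axes are the flange's). Camera axes: x right, y down, z forward; pixel columns grow to the right and rows downward; lengths in mm; the calibration is good to about 2 mm. A picture is of the moment at which its call begins: read the wrist's pose just before it. There is no depth.
- hand_in(): hands the job in; it is judged then, once.
The state is a dict: "t": time; "joint_pos": joint angles; "qvel": joint speeds; "effort": joint torques, N m; "ee_pos": TCP position; "tcp_rot": TCP orientation; "ft_force": force on the tool from outside, world axes, zero at the start; "moment": the same for the moment, N m; "finger_gap": finger opening in mm; "finger_force": force on a finger pad.
Only numpy, scipy, OpenCV 4.12 (cv2) and the standard library are available. Lean on these libraries where they do the work, as an engineer would, in place of code of your own. Each camera call takes 0.05 s, during which the arm holds its last target. There are 200 camera calls.

## Working session

There is one attempt and no reset: what is moved stays moved. The work goes in short steps, Python scripts to look and compute and a shell command to move; the robot and the scene stay as the last step left them, time stands still between calls to the robot, and variables do not carry over. Pictures are saved under pics/ and viewed, at most 10 in all, crops included, and the job is handed in when it is done.

```bash
ls; mkdir -p pics; python3 - <<'E'
from plant import *
import cv2
s=read_state();print({k:s[k] for k in('t','ee_pos','tcp_rot','finger_gap')})
for n in('scene','top'):
    f=grab_frame(n);cv2.imwrite(f'pics/{n}0.png',f['pixels']);print(n,f['fx'],f['fy'],f['cx'],f['cy'],f['k1'],f['extrinsics'])
E
```

```text
pics
{'t': 0.0, 'ee_pos': array([ 247.27092188, -518.46202774,  209.48074174]), 'tcp_rot': array([-3.13987233e+00, -3.59818852e-04,  4.44740444e-01]), 'finger_gap': 85.01214778474268}
scene 352.62646024968745 352.62646024968745 254.39015165804133 188.78836240612426 -0.012296895284048481 [[ 8.13561075e-01  4.68173853e-01 -3.44864642e-01  9.66656240e+02]
 [ 5.81412798e-01 -6.63938672e-01  4.70260139e-01 -4.93734491e+02]
 [-8.80547161e-03 -5.83094061e-01 -8.12356929e-01  1.03117227e+03]
 [ 0.00000000e+00  0.00000000e+00  0.00000000e+00  1.00000000e+00]]
top 422.20054487255 422.20054487255 259.1747462641479 187.96117103780853 -0.1432134995923665 [[-1.59393434e-02 -9.83267831e-01  1.81467106e-01  3.36907025e+02]
 [-9.99831365e-01  1.73294190e-02  6.07716061e-03  5.58000786e+01]
 [-9.12019604e-03 -1.81339638e-01 -9.83378237e-01  1.41991312e+03]
 [ 0.00000000e+00  0.00000000e+00  0.00000000e+00  1.00000000e+00]]
```

View pics/scene0.png

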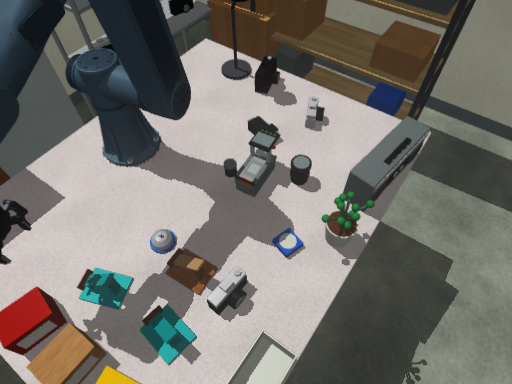

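View pics/top0.png

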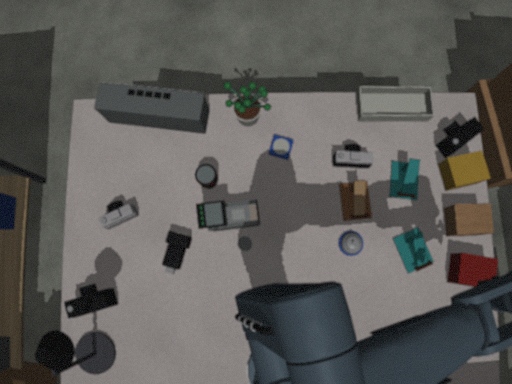

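Scene view: charger at (256,165) with its panel at (264,140), wooden stand at (192,268), turquoise look-alikes at (107,287) and (168,332). Top view: charger at (228,214) with the mouth facing right, wooden stand at (355,200), turquoise look-alikes at (405,178) and (412,250). The brown stand is the one meant. Next is a close crop.

```bash
python3 - <<'E'
import cv2,numpy as np
t=cv2.imread('pics/top0.png');s=cv2.imread('pics/scene0.png')
a=cv2.resize(t[190:240,185:275],None,fx=4.4,fy=4.4,interpolation=cv2.INTER_CUBIC)
b=cv2.resize(t[170:230,325:385],None,fx=4.4,fy=4.4,interpolation=cv2.INTER_CUBIC)
c=cv2.resize(s[120:200,215:305],None,fx=4.4,fy=4.4,interpolation=cv2.INTER_CUBIC)
d=cv2.resize(s[240:300,155:225],None,fx=4.4,fy=4.4,interpolation=cv2.INTER_CUBIC)
o=np.zeros((600,800,3),np.uint8)
for i,y,x in((a,0,0),(b,0,400),(c,225,0),(d,270,400)):
    h=min(i.shape[0],600-y);w=min(i.shape[1],800-x);o[y:y+h,x:x+w]=i[:h,:w]
cv2.imwrite('pics/crop1.png',o)
E
```

```text
(no output)
```

View pics/crop1.png

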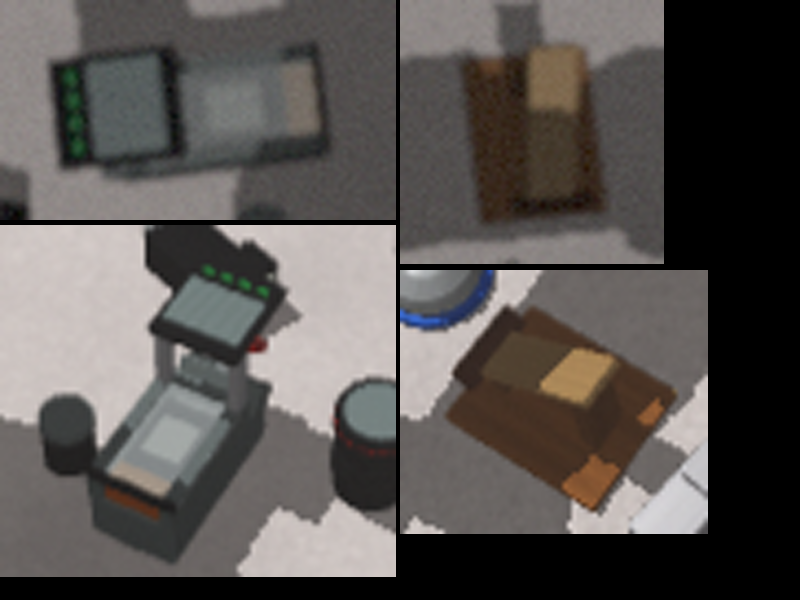

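The crop shows the charger mouth at the right end, with the orange pack end under the cover. A bit of the red key shows beneath the panel at scene (273,147). The wooden stand has a pale tongue with its lip towards the robot. I'll check the move command's usage, since tilting matters here, and take coarse positions.

```bash
python3 -m handwheel --help 2>&1 | head -40
cat > geo.py <<'E'
import numpy as np,cv2
from plant import read_state,grab_frame
from scipy.spatial.transform import Rotation as Rot
def tool():
    s=read_state();T=np.eye(4);T[:3,:3]=Rot.from_euler('xyz',s['tcp_rot']).as_matrix();T[:3,3]=s['ee_pos'];return T
def cam(n):
    T=tool() if n=='wrist' else None
    f=grab_frame(n);f['E']=np.array(f['extrinsics']) if T is None else T@np.array(f['mount']);return f
def ray(f,uv):
    K=np.array([[f['fx'],0,f['cx']],[0,f['fy'],f['cy']],[0,0,1]])
    p=cv2.undistortPoints(np.array([[uv]],float),K,np.array([f['k1'],0,0,0.]))[0,0]
    return f['E'][:3,3],f['E'][:3,:3]@np.array([p[0],p[1],1.])
def onz(f,uv,z):
    o,d=ray(f,uv);return o+d*(z-o[2])/d[2]
def tri(a,ua,b,ub):
    o,d=ray(a,ua);p,e=ray(b,ub)
    k=np.linalg.lstsq(np.c_[d,-e],p-o,rcond=None)[0];x,y=o+k[0]*d,p+k[1]*e
    return (x+y)/2,np.linalg.norm(x-y)
def proj(f,P):
    c=np.linalg.inv(f['E'])@np.r_[P,1];x,y=c[:2]/c[2];k=1+f['k1']*(x*x+y*y);return f['fx']*x*k+f['cx'],f['fy']*y*k+f['cy']
E
python3 - <<'E'
from geo import *
np.set_printoptions(precision=1,suppress=True)
t,s=cam('top'),cam('scene')
for n,u,z in(('mouthL',(256.1,200.2),78),('mouthR',(258.9,224.5),78),('panA',(196.4,204.1),145),('panB',(199.1,228.2),145),('tongue top A',(354.1,180.2),105),('ttB',(365.9,180.9),105),('foot A',(353.4,214.8),34),('footB',(366,213.5),34)): print(n,onz(t,u,z))
for n,u,z in(('mouth',(236.1,174.5),78),('mouth2',(254.8,183.6),78),('pan',(260.5,127.5),145),('pan2',(279.8,135.2),145),('tt',(203.9,258.6),105),('tt2',(197,270),105),('foot',(180,254.3),34),('foot2',(173.9,263.9),34)): print('s',n,onz(s,u,z))
print(tool())
w=cam('wrist');print(w['fx'],w['cx'],w['cy'],w['k1'],w['mount'])
E
```

```text
invalid input: not JSON, or not a number
mouthL [544.7  74.6  78. ]
mouthR [466.2  66.9  78. ]
panA [525.3 256.8 145. ]
panB [451.2 247.9 145. ]
tongue top A [ 599.4 -239.7  105. ]
ttB [ 596.5 -277.9  105. ]
foot A [ 496.6 -246.8   34. ]
footB [ 500.  -289.5   34. ]
s mouth [475.7  71.   78. ]
s mouth2 [550.7  76.3  78. ]
s pan [453.  248.7 145. ]
s pan2 [529.4 256.3 145. ]
s tt [ 598.2 -238.4  105. ]
s tt2 [ 604.7 -275.8  105. ]
s foot [ 500.5 -250.6   34. ]
s foot2 [ 506.9 -284.9   34. ]
[[   0.9    0.4   -0.   247.3]
 [   0.4   -0.9    0.  -518.7]
 [   0.    -0.    -1.   209.8]
 [   0.     0.     0.     1. ]]
278.2809355517429 260.80095585723757 192.4691385450009 0.02282433932929069 [[  -0.    -1.    -0.3   79. ]
 [   1.    -0.     0.    -0.3]
 [  -0.    -0.3    1.  -164.9]
 [   0.     0.     0.     1. ]]
```

Both views agree. The charger origin is near (502,142) with yaw ≈0.10, and the stand foot is near (502,-268), rising along +x with yaw ≈0.1. Widths and lengths check out. The moves only allow a vertical tool. First I'll look closely at the stand.

```bash
python3 -m handwheel '[{"tz":-0.03,"twist":0.115},{"tz":-0.03,"twist":0.115},{"tz":-0.03,"twist":0.115},{"tx":0.031,"ty":-0.018},{"tx":0.031,"ty":-0.018},{"tx":0.031,"ty":-0.018},{"tx":0.031,"ty":-0.018},{"tx":0.031,"ty":-0.018},{"tx":0.031,"ty":-0.018},{"tx":0.031,"ty":-0.018},{"tx":0.031,"ty":-0.018},{"tx":0.031,"ty":-0.018},{"tx":0.031,"ty":-0.018},{"tx":0.031,"ty":-0.018},{"tx":0.031,"ty":-0.018},{},{}]'
python3 - <<'E'
from geo import *
w=cam('wrist');cv2.imwrite('pics/w1.png',w['pixels']);np.save('w1E',w['E']);print(w['E'])
cv2.imwrite('pics/s1.png',grab_frame('scene')['pixels'])
E
```

```text
[[ 4.29656720e-01 -8.60159361e-01 -2.74810800e-01  3.18598562e+02]
 [-9.02992286e-01 -4.09339486e-01 -1.30560782e-01 -4.84663230e+02]
 [-1.87832685e-04  3.04248350e-01 -9.52592728e-01  3.74844358e+02]
 [ 0.00000000e+00  0.00000000e+00  0.00000000e+00  1.00000000e+00]]schema error: expected keys tx, ty, tz, twist
```

View pics/w1.png

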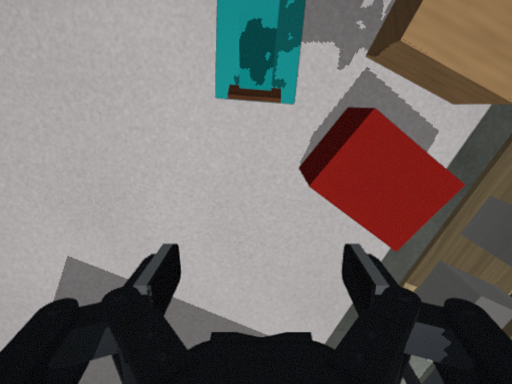

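The rows need all four keys, so nothing has moved. The wrist view is still at the start pose, with a turquoise look-alike at (258,50). It also shows the finger knuckles bulging outward. I'll redo the move.

```bash
python3 -m handwheel '[{"tx":0,"ty":0,"tz":-0.03,"twist":0.115},{"tx":0,"ty":0,"tz":-0.03,"twist":0.115},{"tx":0,"ty":0,"tz":-0.03,"twist":0.115},{"tx":0.031,"ty":-0.018,"tz":0,"twist":0},{"tx":0.031,"ty":-0.018,"tz":0,"twist":0},{"tx":0.031,"ty":-0.018,"tz":0,"twist":0},{"tx":0.031,"ty":-0.018,"tz":0,"twist":0},{"tx":0.031,"ty":-0.018,"tz":0,"twist":0},{"tx":0.031,"ty":-0.018,"tz":0,"twist":0},{"tx":0.031,"ty":-0.018,"tz":0,"twist":0},{"tx":0.031,"ty":-0.018,"tz":0,"twist":0},{"tx":0.031,"ty":-0.018,"tz":0,"twist":0},{"tx":0.031,"ty":-0.018,"tz":0,"twist":0},{"tx":0.031,"ty":-0.018,"tz":0,"twist":0},{"tx":0.031,"ty":-0.018,"tz":0,"twist":0},{"tx":0,"ty":0,"tz":0,"twist":0},{"tx":0,"ty":0,"tz":0,"twist":0}]'
python3 - <<'E'
from geo import *
w=cam('wrist');np.save('w1E',w['E']);cv2.imwrite('pics/w2.png',w['pixels'])
s=cam('scene');g=s['pixels'];cv2.imwrite('pics/s2.png',g)
u,v=map(int,proj(s,tool()[:3,3]));print(u,v)
c=cv2.resize(g[v-70:v+40,u-60:u+60],None,fx=3.4,fy=3.4)
o=np.zeros((384,512+408,3),np.uint8);o[:,:512]=w['pixels'];o[:374,512:]=c
cv2.imwrite('pics/v2.png',cv2.resize(o,(800,334),interpolation=cv2.INTER_AREA))
E
```

```text
t: 1.77
ee_pos: [597.2, -265.3, 299.8]
tcp_rot: [-3.141, 0.001, 0.103]
ft_force: [-0.3, 0.3, 0.2]
finger_gap: 85.5
finger_force: 0.0
184 232
```

View pics/v2.png

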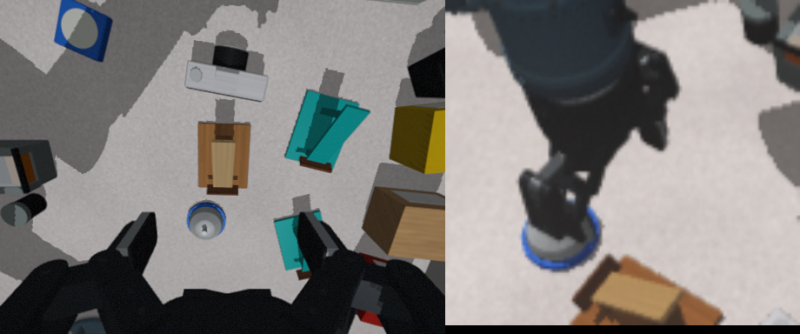

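The wrist view shows the wooden stand at about (256,187) in full-frame pixels, with its pale tongue upright and the lip at the bottom. The bell sits below it, clear of the tongue. The turquoise copies are to its right. Next I measure the tongue's corners.

```bash
python3 - <<'E'
from geo import *
np.set_printoptions(precision=1,suppress=True)
g=cv2.imread('pics/w2.png');h=cv2.cvtColor(g,cv2.COLOR_BGR2HSV)
print([(r,h[r,256].tolist()) for r in range(140,228,5)],[(c,h[180,c].tolist()) for c in range(226,290,4)])
m=((h[...,0]>8)&(h[...,0]<28)&(h[...,1]>60)).astype(np.uint8)
m=m*0
b,gg,r=[g[...,i].astype(int) for i in range(3)]
m=((r>130)&(r-b>35)&(gg-b>20)).astype(np.uint8);m[:,:215]=0;m[:,300:]=0;m[:130]=0;m[235:]=0
n,l,st,ce=cv2.connectedComponentsWithStats(m);k=1+np.argmax(st[1:,4]);print(st[k],ce[k])
c=max(cv2.findContours((l==k).astype(np.uint8),0,1)[0],key=cv2.contourArea)
print(cv2.approxPolyDP(c,2.5,True)[:,0].tolist())
f=grab_frame('wrist');f['E']=np.load('w1E.npy')
for rr in range(164,216,4):
    x=np.where(l[rr]==k)[0]; print(rr,x.min() if len(x) else 0,x.max() if len(x) else 0,end=' | ')
E
```

```text
[(140, [170, 7, 107]), (145, [13, 153, 75]), (150, [14, 155, 74]), (155, [14, 151, 71]), (160, [15, 143, 64]), (165, [19, 101, 151]), (170, [18, 101, 151]), (175, [18, 102, 150]), (180, [18, 101, 149]), (185, [18, 100, 151]), (190, [18, 103, 149]), (195, [18, 104, 149]), (200, [18, 101, 149]), (205, [18, 101, 149]), (210, [18, 100, 150]), (215, [16, 121, 97]), (220, [8, 130, 51]), (225, [0, 6, 169])] [(226, [165, 6, 171]), (230, [14, 153, 128]), (234, [14, 151, 123]), (238, [14, 150, 134]), (242, [15, 149, 128]), (246, [19, 100, 153]), (250, [18, 102, 150]), (254, [19, 102, 148]), (258, [19, 98, 151]), (262, [19, 104, 147]), (266, [18, 102, 147]), (270, [15, 152, 126]), (274, [15, 152, 131]), (278, [15, 155, 120]), (282, [14, 153, 127]), (286, [11, 31, 141])]
[ 243  164   28   51 1300] [256.  187.9]
[[243, 164], [245, 214], [266, 214], [270, 165]]
164 243 267 | 168 243 270 | 172 243 270 | 176 243 269 | 180 243 269 | 184 243 269 | 188 243 268 | 192 244 268 | 196 244 268 | 200 244 268 | 204 245 266 | 208 245 267 | 212 245 266 |
```

```bash
python3 - <<'E'
from geo import *
np.set_printoptions(precision=1,suppress=True)
f=grab_frame('wrist');f['E']=np.load('w1E.npy')
a=onz(f,(257,163.8),105.1);b=onz(f,(256.2,215),34)
print(a,b,'len',np.linalg.norm(a-b),'yaw',np.arctan2(*(a-b)[[1,0]]))
for u,z in(((243,164),105.1),((271,164.5),105.1),((245,214.8),34),((267.5,214.8),34)):print(onz(f,u,z))
E
```

```text
[ 600.  -259.5  105.1] [ 498.6 -267.2   34. ] len 124.1362813095783 yaw 0.07638945874287806
[ 597.9 -241.2  105.1]
[ 601.  -277.9  105.1]
[ 497.  -248.6   34. ]
[ 500.8 -285.9   34. ]
```

Stand bed: foot at (498.6,-267.2,34), length 124.1 (expected 124), yaw ≈0.085. Next, over the charger.

```bash
python3 -m handwheel '[{"tx":0,"ty":-0.037,"tz":0,"twist":0},{"tx":0,"ty":-0.037,"tz":0,"twist":0},{"tx":0,"ty":-0.037,"tz":0,"twist":0},{"tx":0,"ty":-0.037,"tz":0,"twist":0},{"tx":0,"ty":-0.037,"tz":0,"twist":0},{"tx":0,"ty":-0.037,"tz":0,"twist":0},{"tx":0,"ty":-0.037,"tz":0,"twist":0},{"tx":0,"ty":-0.037,"tz":0,"twist":0},{"tx":0,"ty":-0.037,"tz":0,"twist":0},{"tx":0,"ty":-0.037,"tz":0,"twist":0},{"tx":0,"ty":-0.037,"tz":0,"twist":0},{"tx":0,"ty":0,"tz":0,"twist":0},{"tx":0,"ty":0,"tz":0,"twist":0}]'
python3 - <<'E'
from geo import *
w=cam('wrist');np.save('w3E',w['E']);g=w['pixels'];cv2.imwrite('pics/w3.png',g)
t=cam('top')['pixels'];cv2.imwrite('pics/t3.png',t)
cv2.imwrite('pics/v3.png',cv2.resize(g[60:300,130:400],None,fx=2.45,fy=2.45,interpolation=cv2.INTER_CUBIC))
E
```

```text
t: 3.05
ee_pos: [555.1, 138.6, 300.8]
tcp_rot: [3.141, -0.001, 0.102]
ft_force: [-0.4, -0.5, -0.4]
finger_gap: 85.6
finger_force: 0.0
```

View pics/v3.png

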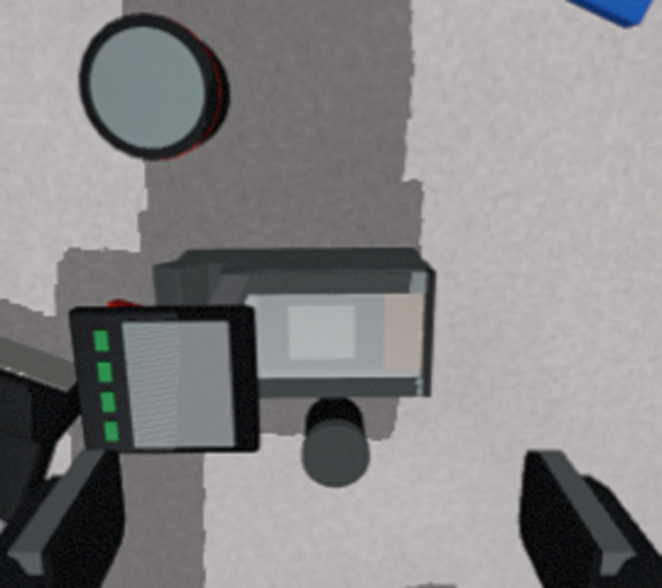

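The wrist crop shows the panel's outer corners at about (158.6,186.5) and (164.7,243.7), and the mouth corners at (307,170) and (305.5,222). A red key corner shows at (180,184). The flash and lens lie near the key end, so I need their clearances.

```bash
python3 - <<'E'
from geo import *
np.set_printoptions(precision=1,suppress=True)
f=grab_frame('wrist');f['E']=np.load('w3E.npy')
for n,u,z in(('po',(158.6,186.5),152),('po',(164.7,243.7),152),('pi',(233.3,185.3),152),('pi',(235.3,243.7),152),('m',(307.1,170.2),78),('m',(305.5,221.6),78),('red',(180,183.5),75),('lens top',(192,95),92),('tub',(267,246),54)):print(n,onz(f,u,z))
t=grab_frame('top');g=cv2.imread('pics/top0.png')
m=(g.max(2)<45).astype(np.uint8);m[:, :140]=0;m[:,215:]=0;m[:225]=0;m[285:]=0
n,l,st,ce=cv2.connectedComponentsWithStats(m);k=1+np.argmax(st[1:,4]);ys,xs=np.where(l==k);print(st[k])
c=cv2.findContours((l==k).astype(np.uint8),0,1)[0][0];print([onz(t,p,40)[:2].round().tolist() for p in cv2.approxPolyDP(c,1.5,True)[:,0].tolist()])
E
```

```text
po [529.2 256.7 152. ]
po [454.9 249.8 152. ]
pi [539.5 169.9 152. ]
pi [463.6 161.9 152. ]
m [550.3  72.1  78. ]
m [471.3  62.5  78. ]
red [511.3 252.7  75. ]
lens top [634.7 234.4  92. ]
tub [411.5 114.1  54. ]
[163 231  28  37 635]Traceback (most recent call last):
  File "<stdin>", line 8, in <module>
  File "geo.py", line 14, in onz
    o,d=ray(f,uv);return o+d*(z-o[2])/d[2]
        ~~~^^^^^^
  File "geo.py", line 12, in ray
    return f['E'][:3,3],f['E'][:3,:3]@np.array([p[0],p[1],1.])
           ~^^^^^
KeyError: 'E'
```

```bash
python3 - <<'E'
from geo import *
t=cam('top');g=cv2.imread('pics/top0.png')
m=(g.max(2)<45).astype(np.uint8);m[:, :140]=0;m[:,215:]=0;m[:225]=0;m[285:]=0
n,l,st,ce=cv2.connectedComponentsWithStats(m);k=1+np.argmax(st[1:,4])
c=cv2.findContours((l==k).astype(np.uint8),0,1)[0][0]
for p in cv2.approxPolyDP(c,1.5,True)[:,0].tolist(): print(onz(t,p,45)[:2].round())
# gripper profile: dark pixels in wrist picture, columns extents by row
w=cv2.imread('pics/w2.png');d=w.max(2)<60
for r in range(245,384,10):
    x=np.where(d[r,:256])[0];y=np.where(d[r,256:])[0]+256;print(r,x.min() if len(x) else None,y.max() if len(y) else None)
E
```

```text
[452. 359.]
[429. 369.]
[406. 362.]
[348. 381.]
[335. 328.]
[396. 312.]
[403. 299.]
[432. 293.]
245 3 460
255 8 457
265 140 454
275 132 450
285 124 447
295 105 429
305 45 476
315 33 489
325 25 498
335 16 507
345 7 511
355 0 511
365 0 511
375 0 511
```

The flash's nearest corner is about 15 mm from the far finger's lane, so I'll shift 8 mm to +x. The lens and tub are clear. Plan: descend open beyond the panel, then push the key diagonally along its axis with the near finger's outer side, which passes low under the panel.

```bash
python3 -m handwheel '[{"tx":-0.0075,"ty":-0.0355,"tz":0,"twist":0},{"tx":-0.0075,"ty":-0.0355,"tz":0,"twist":0},{"tx":-0.0075,"ty":-0.0355,"tz":0,"twist":0},{"tx":-0.0075,"ty":-0.0355,"tz":0,"twist":0},{"tx":-0.0075,"ty":-0.0355,"tz":0,"twist":0},{"tx":-0.0075,"ty":-0.0355,"tz":0,"twist":0},{"tx":0,"ty":0,"tz":0.03,"twist":0},{"tx":0,"ty":0,"tz":0.03,"twist":0},{"tx":0,"ty":0,"tz":0.03,"twist":0},{"tx":0,"ty":0,"tz":0.03,"twist":0},{"tx":0,"ty":0,"tz":0,"twist":0},{"tx":0,"ty":0,"tz":0,"twist":0}]'
python3 - <<'E'
from geo import *
w=cam('wrist');np.save('w4E',w['E']);cv2.imwrite('pics/w4.png',w['pixels'])
t=cam('top');s=cam('scene')
a=cv2.resize(t['pixels'][170:300,140:270],None,fx=2.2,fy=2.2,interpolation=cv2.INTER_CUBIC)
b=cv2.resize(s['pixels'][60:200,190:320],None,fx=2.2,fy=2.2,interpolation=cv2.INTER_CUBIC)
o=np.zeros((600,800,3),np.uint8);o[:384,:512]=w['pixels'];o[:286,514:]=a;o[290:598,514:]=b
cv2.imwrite('pics/v4.png',o)
E
```

```text
t: 4.3
ee_pos: [489.0, 343.9, 179.0]
tcp_rot: [3.14, 0.004, 0.098]
ft_force: [-0.8, 0.3, 0.8]
finger_gap: 85.3
finger_force: 0.0
```

View pics/v4.png

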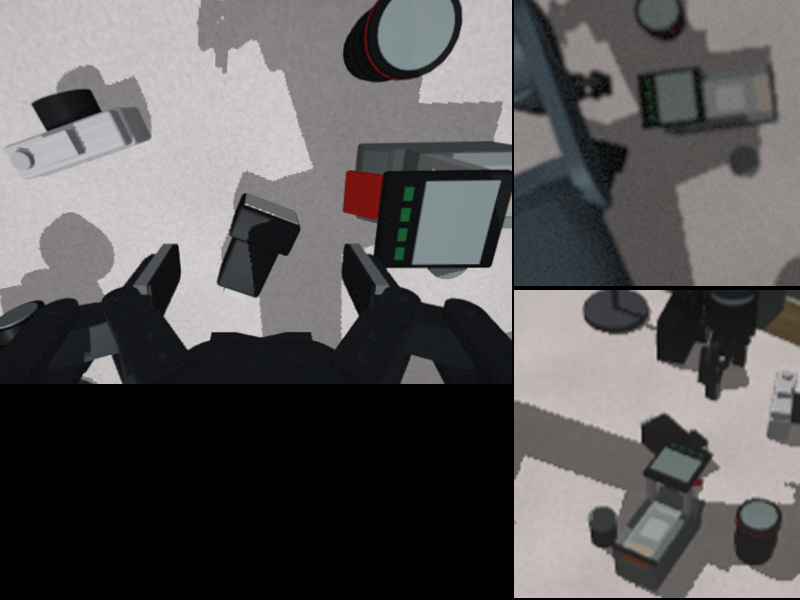

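The wrist view shows the red key clearly at columns 345–382, rows 170–216. The flash is between the finger lanes at (220–300, 190–295). I'll compute both exactly.

```bash
python3 - <<'E'
from geo import *
np.set_printoptions(precision=1,suppress=True)
f=grab_frame('wrist');f['E']=E=np.load('w4E.npy')
T=tool();Ti=np.linalg.inv(T)
L=lambda P:(P,(Ti@np.r_[P,1])[:3])
for n,u,z in(('flash',(245,193),54),('flash',(300,225),54),('fl',(233,236),54),('fl',(218,290),54),('flb',(245,193),30),('key o',(345.5,170),74.1),('key o',(343.5,215),74.1),('panel o',(383,171),147),('panel o',(376,266),147)):print(n,*L(onz(f,u,z)))
print(np.linalg.inv(E)@np.r_[T[:3,3],1])
t=cam('top')
for u in((172,232),(190,237),(183,268)):print('top flash',onz(t,u,54))
E
```

```text
flash [472.5 360.   54. ] [-17.9 -15.9 129.2]
flash [440.4 294.8  54. ] [-56.3  45.8 129. ]
fl [419.3 369.6  54. ] [-69.9 -30.7 129. ]
fl [344.4 383.   54. ] [-143.2  -51.4  128.7]
flb [464.6 360.6  30. ] [-25.8 -17.3 153.2]
key o [512.6 262.3  74.1] [ 12.5  85.2 109.1]
key o [465.  255.2  74.1] [-35.7  87.6 108.9]
panel o [529.5 259.8 147. ] [29.3 89.3 36.3]
panel o [451.6 247.3 147. ] [-49.5  94.1  35.9]
[ -0.9  23.8 176.2   1. ]
top flash [448.1 350.6  54. ]
top flash [431.2 291.2  54. ]
top flash [331.6 313.3  54. ]
```

```bash
python3 -m handwheel '[{"tx":0.004,"ty":0,"tz":0.03,"twist":0},{"tx":0,"ty":0,"tz":0.03,"twist":0},{"tx":0,"ty":0,"tz":0.03,"twist":0},{"tx":0,"ty":0,"tz":0.03,"twist":0},{"tx":0,"ty":0,"tz":0.03,"twist":0},{"tx":0,"ty":0,"tz":0.02,"twist":0},{"tx":0,"ty":0,"tz":0,"twist":0},{"tx":0,"ty":0,"tz":0,"twist":0}]'; python3 -m handwheel '[{"tx":0,"ty":0.005,"tz":0,"twist":0},{"tx":0,"ty":0.005,"tz":0,"twist":0},{"tx":0,"ty":0.004,"tz":0,"twist":0},{"tx":0,"ty":0,"tz":0,"twist":0},{"tx":0,"ty":0,"tz":0,"twist":0}]'
python3 - <<'E'
from geo import *
np.set_printoptions(precision=1,suppress=True)
w=cam('wrist');cv2.imwrite('pics/w5.png',w['pixels'])
t=cam('top');s=cam('scene')
b=cv2.resize(s['pixels'][80:200,200:310],None,fx=2.6,fy=2.6,interpolation=cv2.INTER_CUBIC)
o=np.zeros((384,800,3),np.uint8);o[:,:512]=w['pixels'];o[:312,514:]=b
cv2.imwrite('pics/v5.png',o)
E
```

```text
t: 5.22
ee_pos: [493.6, 345.8, 10.7]
tcp_rot: [3.141, 0.001, 0.1]
ft_force: [-0.4, 1.0, -0.5]
finger_gap: 85.3
finger_force: 0.0
t: 5.63
ee_pos: [495.6, 331.7, 11.5]
tcp_rot: [-3.141, -0.002, 0.099]
ft_force: [-0.7, -0.2, 0.3]
finger_gap: 85.4
finger_force: 0.0
```

View pics/v5.png

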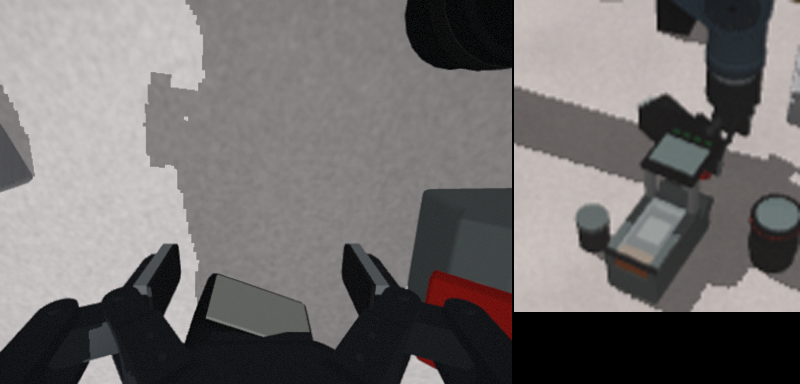

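The wrist view shows the red key beside the near finger's knuckle at (430–470, 275–340). The flash at (260,305) sits between the fingers and is untouched. I ease in until there is contact.

```bash
for i in 1 2; do :; done; python3 -m handwheel '[{"tx":0,"ty":0.003,"tz":0,"twist":0},{"tx":0,"ty":0.003,"tz":0,"twist":0},{"tx":0,"ty":0,"tz":0,"twist":0}]' | grep -E "ee|ft|gap"; python3 -m handwheel '[{"tx":0,"ty":0.002,"tz":0,"twist":0},{"tx":0,"ty":0.002,"tz":0,"twist":0},{"tx":0,"ty":0,"tz":0,"twist":0}]'| grep -E "ee|ft|gap"
```

```text
ee_pos: [495.4, 325.3, 10.2]
ft_force: [-0.0, 0.5, 0.3]
finger_gap: 85.3
ee_pos: [495.7, 324.8, 10.7]
ft_force: [-1.3, 14.8, -2.4]
finger_gap: 85.4
```

```bash
cat > red.py <<'E'
from geo import *
def red(tag):
    w=cam('wrist');cv2.imwrite(f'pics/{tag}.png',w['pixels']);b,g,r=[w['pixels'][...,i].astype(int) for i in range(3)]
    m=(r>80)&(g<60)&(b<60);m[:230]=0;m[:,:300]=0;ys,xs=np.where(m)
    k=(b+0>40)&(abs(r-b)<25)&(r<100);row=k[225,380:];print(tag,'red n',m.sum(),'top',ys.min(),'left',xs.min(),[(y,int(xs[ys==y].min())) for y in(280,290,300) if (ys==y).any()])
E
python3 -c "
from red import *
red('w6a')"
python3 -m handwheel '[{"tx":0,"ty":0.001,"tz":0.001,"twist":0},{"tx":0,"ty":0.001,"tz":0.0015,"twist":0},{"tx":0,"ty":0,"tz":0,"twist":0}]' | grep -E "ee|ft|gap"
python3 -c "
from red import *
red('w6b')"
python3 - <<'E'
import cv2
b=cv2.imread('pics/w5.png');print()
a=[cv2.imread(f'pics/{n}.png')[160:384,330:512] for n in('w5','w6a','w6b')]
cv2.imwrite('pics/v6.png',cv2.resize(cv2.hconcat(a),None,fx=1.45,fy=1.45))
E
```

```text
w6a red n 2716 top 271 left 409 [(280, 414), (290, 413), (300, 421)]
ee_pos: [496.7, 324.9, 9.4]
ft_force: [-0.3, 22.8, -0.2]
finger_gap: 85.0
w6b red n 2472 top 275 left 408 [(280, 417), (290, 414), (300, 421)]
```

View pics/v6.png

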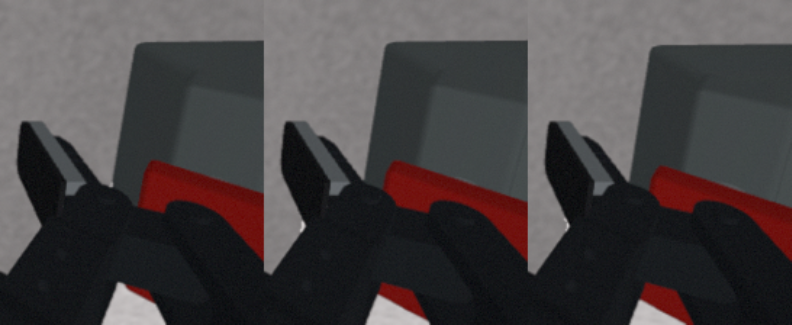

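The force is purely horizontal and nothing yields, so the upper knuckle is against the panel's edge rather than on the key. I back off, go lower and try again underneath.

```bash
python3 -m handwheel '[{"tx":0,"ty":-0.007,"tz":0,"twist":0},{"tx":0,"ty":-0.005,"tz":0,"twist":0},{"tx":0,"ty":0,"tz":0,"twist":0}]' | grep -E "ee|ft|gap";python3 -m handwheel '[{"tx":0,"ty":0,"tz":0.005,"twist":0},{"tx":0,"ty":0,"tz":0.005,"twist":0},{"tx":0,"ty":0,"tz":0.004,"twist":0},{"tx":0,"ty":0,"tz":0,"twist":0}]' | grep -E "ee|ft|gap"
```

```text
ee_pos: [494.7, 332.5, 7.8]
ft_force: [-0.3, 0.1, 0.4]
finger_gap: 85.4
ee_pos: [494.7, 331.3, -7.1]
ft_force: [-0.2, 2.4, 0.2]
finger_gap: 85.5
```

```bash
python3 -m handwheel '[{"tx":0,"ty":0.003,"tz":0,"twist":0},{"tx":0,"ty":0,"tz":0,"twist":0}]' | grep -E "ee|ft|gap";python3 -m handwheel '[{"tx":0,"ty":0.003,"tz":0,"twist":0},{"tx":0,"ty":0,"tz":0,"twist":0}]' | grep -E "ee|ft|gap"; python3 -c "
from red import *
red('w7')"
```

```text
ee_pos: [495.3, 328.9, -6.1]
ft_force: [-0.9, 3.5, 0.4]
finger_gap: 85.1
ee_pos: [495.7, 326.1, -5.8]
ft_force: [-1.0, 3.9, 1.1]
finger_gap: 85.5
w7 red n 965 top 290 left 428 [(290, 450), (300, 468)]
```

A steady ~3.9 N while moving matches the key's spring (2.4/sin40), so the key is yielding. I continue smoothly.

```bash
python3 -m handwheel '[{"tx":0,"ty":0.002,"tz":0,"twist":0},{"tx":0,"ty":0.002,"tz":0,"twist":0}]' | grep -E "ee|ft|gap";python3 -m handwheel '[{"tx":0,"ty":0.002,"tz":0,"twist":0},{"tx":0,"ty":0.002,"tz":0,"twist":0}]' | grep -E "ee|ft|gap"; python3 -c "
from red import *
red('w8')
s=cam('scene');cv2.imwrite('pics/s8.png',s['pixels'])"
```

```text
ee_pos: [496.1, 322.7, -5.6]
ft_force: [0.6, 7.2, 1.9]
finger_gap: 85.3
ee_pos: [496.6, 318.9, -5.6]
ft_force: [-0.9, 7.3, 2.4]
finger_gap: 85.7
w8 red n 1717 top 284 left 413 [(290, 429), (300, 426)]
```

```bash
python3 -m handwheel '[{"tx":0,"ty":0.002,"tz":0,"twist":0},{"tx":0,"ty":0.002,"tz":0,"twist":0}]' | grep -E "ee|ft|gap";python3 -m handwheel '[{"tx":0,"ty":0.002,"tz":0,"twist":0},{"tx":0,"ty":0.002,"tz":0,"twist":0}]' | grep -E "ee|ft|gap"; python3 - <<'E'
from geo import *
t=cam('top');a=cv2.imread('pics/top0.png').astype(int);b=t['pixels'].astype(int)
d=(abs(a-b).max(2)>30);d[:190]=0;d[235:]=0;d[:,:235]=0;d[:,320:]=0
ys,xs=np.where(d);print(len(xs),xs.min(),xs.max() if len(xs) else 0)
if len(xs): print(np.percentile(xs,98),onz(t,(np.percentile(xs,98),np.median(ys)),70))
E
```

```text
ee_pos: [497.0, 315.1, -5.5]
ft_force: [-0.3, 7.8, 2.3]
finger_gap: 85.3
ee_pos: [497.4, 311.2, -5.5]
ft_force: [-1.1, 9.4, 3.0]
finger_gap: 85.7
2651 235 319
318.0 [ 507.1220425  -124.35268422   70.        ]
```

```bash
cat > over.py <<'E'
from geo import *
def over():
    t=cam('scene');h=cv2.cvtColor(t['pixels'],cv2.COLOR_BGR2HSV)
    m=((h[...,0]>4)&(h[...,0]<18)&(h[...,1]>140)).astype(np.uint8);m[:150]=0;m[230:]=0;m[:,:205]=0;m[:,290:]=0
    ys,xs=np.where(m);print('orange',len(xs),xs.mean() if len(xs) else 0,ys.mean() if len(xs) else 0, ys.max() if len(xs) else 0)
    cv2.imwrite('pics/over.png',t['pixels'])
E
python3 -c "from over import *;over()"
python3 -m handwheel '[{"tx":0,"ty":0.002,"tz":0,"twist":0},{"tx":0,"ty":0.001,"tz":0,"twist":0}]' | grep -E "ee|ft|gap";python3 -m handwheel '[{"tx":0,"ty":0.002,"tz":0,"twist":0},{"tx":0,"ty":0.001,"tz":0,"twist":0}]' | grep -E "ee|ft|gap"
python3 -c "from over import *;over()"
```

```text
orange 128 242.2890625 185.265625 191
ee_pos: [497.7, 308.3, -5.5]
ft_force: [-1.2, 10.5, 2.4]
finger_gap: 85.6
ee_pos: [497.9, 306.8, -5.8]
ft_force: [0.3, 19.0, -4.4]
finger_gap: 85.5
orange 132 241.40151515151516 186.5151515151515 193
```

```bash
python3 - <<'E'
from geo import *
w=cam('wrist');cv2.imwrite('pics/w9.png',w['pixels'])
s=cv2.imread('pics/over.png')
b=cv2.resize(s[115:205,205:300],None,fx=4,fy=4,interpolation=cv2.INTER_CUBIC)
o=np.zeros((384,800,3),np.uint8);o[:,:400]=w['pixels'][:,112:];o[:360,405:785]=b
cv2.imwrite('pics/v9.png',o)
E
```

```text
(no output)
```

View pics/v9.png

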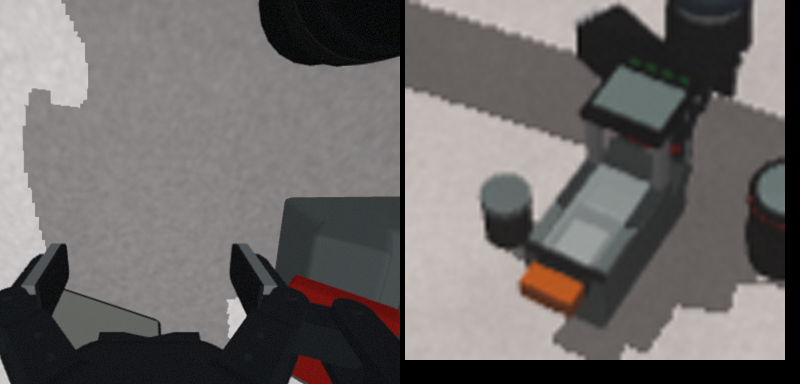

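The scene crop shows the orange end partly out of the mouth, its front corners near (234,186) and (249,193). I have now viewed all ten pictures, so the rest is by numbers.

```bash
cat > over.py <<'E'
from geo import *
c,s_=np.cos(.105),np.sin(.105);R=np.array([[c,-s_],[s_,c]]);O=np.array([502.5,138.5])
def over(tag='over'):
    t=cam('scene');g=t['pixels'];cv2.imwrite(f'pics/{tag}.png',g);h=cv2.cvtColor(g,cv2.COLOR_BGR2HSV)
    m=((h[...,0]>4)&(h[...,0]<18)&(h[...,1]>140)).astype(np.uint8);m[:150]=0;m[230:]=0;m[:,:205]=0;m[:,290:]=0
    n,l,st,ce=cv2.connectedComponentsWithStats(m);k=1+np.argmax(st[1:,4])
    k=cv2.findContours((l==k).astype(np.uint8),0,1)[0][0];v=g[...,2]
    for p in cv2.approxPolyDP(k,1.5,True)[:,0].tolist():
        print(p,*[(z,(R.T@(onz(t,p,z)[:2]-O)).round(1).tolist()) for z in (70,50)])
if __name__=='__main__': over()
E
python3 over.py
```

```text
[237, 180] (70, [-22.3, -78.1]) (50, [-31.0, -65.6])
[234, 188] (70, [-13.6, -111.9]) (50, [-22.1, -100.1])
[246, 193] (70, [32.0, -109.9]) (50, [24.4, -98.1])
[249, 186] (70, [26.3, -80.1]) (50, [18.6, -67.7])
```

Overhang is about 29 mm, so roughly 8 mm of key travel remains. The force now points out and down, meaning the upper knuckle touches the panel edge. I ease back a little and go lower.

```bash
python3 -m handwheel '[{"tx":0,"ty":-0.002,"tz":0.001,"twist":0},{"tx":0,"ty":0,"tz":0.002,"twist":0},{"tx":0,"ty":0,"tz":0.001,"twist":0},{"tx":0,"ty":0,"tz":0,"twist":0}]' | grep -E "ee|ft|gap"; python3 -m handwheel '[{"tx":0,"ty":0,"tz":0.002,"twist":0},{"tx":0,"ty":0,"tz":0,"twist":0}]' | grep -E "ee|ft|gap"
```

```text
ee_pos: [498.2, 305.9, -9.1]
ft_force: [-1.3, 2.3, 7.4]
finger_gap: 85.5
ee_pos: [498.8, 305.8, -10.8]
ft_force: [-1.7, 2.3, 8.3]
finger_gap: 85.4
```

```bash
python3 -m handwheel '[{"tx":0,"ty":0.002,"tz":0,"twist":0},{"tx":0,"ty":0.001,"tz":0,"twist":0},{"tx":0,"ty":0,"tz":0,"twist":0}]' | grep -E "ee|ft|gap"; python3 over.py; python3 -m handwheel '[{"tx":0,"ty":0.001,"tz":0.001,"twist":0},{"tx":0,"ty":0.001,"tz":0,"twist":0},{"tx":0,"ty":0,"tz":0,"twist":0}]' | grep -E "ee|ft|gap"; python3 over.py
```

```text
ee_pos: [498.8, 304.4, -11.1]
ft_force: [-0.1, 8.8, 3.9]
finger_gap: 85.6
[235, 183] (70, [-21.6, -92.3]) (50, [-30.3, -80.2])
[232, 190] (70, [-15.2, -122.2]) (50, [-23.7, -110.6])
[244, 195] (70, [30.3, -120.1]) (50, [22.7, -108.5])
[247, 188] (70, [24.6, -90.6]) (50, [16.8, -78.4])
ee_pos: [498.8, 302.7, -12.2]
ft_force: [0.1, 9.9, 2.6]
finger_gap: 85.9
[234, 184] (70, [-22.4, -97.6]) (50, [-31.1, -85.5])
[231, 189] (70, [-20.3, -120.3]) (50, [-28.9, -108.7])
[232, 191] (70, [-13.0, -125.7]) (50, [-21.5, -114.2])
[243, 196] (70, [29.4, -125.2]) (50, [21.8, -113.7])
[246, 189] (70, [23.7, -95.8]) (50, [16.0, -83.7])
```

Overhang is ~44 mm now. I'll take the last few millimetres to the stop.

```bash
python3 -m handwheel '[{"tx":0,"ty":0.0015,"tz":0,"twist":0},{"tx":0,"ty":0.001,"tz":0,"twist":0},{"tx":0,"ty":0,"tz":0,"twist":0}]' | grep -E "ee|ft|gap"; python3 over.py; python3 -m handwheel '[{"tx":0,"ty":0.001,"tz":0,"twist":0},{"tx":0,"ty":0.001,"tz":0,"twist":0},{"tx":0,"ty":0,"tz":0,"twist":0}]' | grep -E "ee|ft|gap"; python3 over.py
```

```text
ee_pos: [498.8, 302.2, -12.1]
ft_force: [-0.9, 20.4, -0.2]
finger_gap: 85.1
[235, 184] (70, [-19.4, -96.0]) (50, [-28.0, -83.9])
[231, 189] (70, [-20.3, -120.3]) (50, [-28.9, -108.7])
[232, 191] (70, [-13.0, -125.7]) (50, [-21.5, -114.2])
[243, 196] (70, [29.4, -125.2]) (50, [21.8, -113.7])
[246, 193] (70, [32.0, -109.9]) (50, [24.4, -98.1])
[246, 189] (70, [23.7, -95.8]) (50, [16.0, -83.7])
ee_pos: [499.0, 302.2, -11.8]
ft_force: [-1.6, 28.3, -0.4]
finger_gap: 85.5
[235, 184] (70, [-19.4, -96.0]) (50, [-28.0, -83.9])
[231, 189] (70, [-20.3, -120.3]) (50, [-28.9, -108.7])
[232, 191] (70, [-13.0, -125.7]) (50, [-21.5, -114.2])
[243, 196] (70, [29.4, -125.2]) (50, [21.8, -113.7])
[246, 189] (70, [23.7, -95.8]) (50, [16.0, -83.7])
```

```bash
cat > prof.py <<'E'
from over import *
def prof(n):
    t=cam(n);g=t['pixels'].astype(np.float32)
    for z in (78,70):
        print(n,z)
        for y in range(-130,-54,3):
            P=[np.r_[O+R@[x,y],z] for x in range(-12,13,3)]
            uv=np.array([proj(t,p) for p in P],np.float32)
            c=cv2.remap(g,uv[None,:,0],uv[None,:,1],cv2.INTER_LINEAR)[0].mean(0);print(y,c.round().astype(int).tolist(),end=' ')
        print()
prof('top');prof('scene')
E
python3 prof.py
```

```text
top 78
-130 [131, 133, 138] -127 [132, 133, 139] -124 [131, 133, 138] -121 [126, 129, 138] -118 [106, 114, 135] -115 [74, 93, 131] -112 [48, 77, 129] -109 [37, 72, 130] -106 [39, 73, 130] -103 [37, 72, 130] -100 [37, 72, 129] -97 [34, 68, 122] -94 [33, 59, 103] -91 [26, 41, 69] -88 [23, 27, 38] -85 [25, 23, 22] -82 [27, 25, 24] -79 [49, 51, 50] -76 [79, 82, 82] -73 [95, 99, 99] -70 [81, 85, 84] -67 [70, 72, 71] -64 [87, 88, 86] -61 [108, 109, 107] -58 [117, 118, 116] -55 [118, 120, 117] 
top 70
-130 [131, 133, 138] -127 [132, 133, 139] -124 [131, 133, 138] -121 [124, 127, 138] -118 [103, 112, 135] -115 [71, 90, 131] -112 [46, 76, 130] -109 [37, 72, 130] -106 [39, 73, 130] -103 [37, 72, 130] -100 [37, 71, 129] -97 [34, 68, 121] -94 [33, 58, 102] -91 [26, 39, 67] -88 [24, 27, 37] -85 [25, 22, 22] -82 [28, 25, 24] -79 [50, 52, 50] -76 [80, 83, 82] -73 [95, 99, 99] -70 [81, 85, 85] -67 [71, 72, 71] -64 [87, 89, 86] -61 [108, 109, 107] -58 [117, 118, 116] -55 [119, 120, 118] 
scene 78
-130 [36, 52, 89] -127 [35, 56, 101] -124 [35, 69, 138] -121 [34, 84, 173] -118 [34, 89, 184] -115 [34, 8
[... 163 characters left out ...]
41, 43] -85 [61, 64, 64] -82 [107, 114, 112] -79 [140, 149, 147] -76 [96, 103, 102] -73 [42, 44, 45] -70 [39, 40, 41] -67 [65, 65, 65] -64 [108, 109, 107] -61 [146, 148, 143] -58 [156, 157, 153] -55 [156, 157, 153] 
scene 70
-130 [89, 102, 128] -127 [40, 56, 91] -124 [35, 52, 92] -121 [35, 61, 116] -118 [35, 77, 157] -115 [34, 88, 181] -112 [34, 89, 184] -109 [34, 89, 184] -106 [33, 89, 184] -103 [33, 88, 184] -100 [33, 86, 178] -97 [34, 76, 152] -94 [37, 54, 89] -91 [39, 40, 45] -88 [39, 39, 40] -85 [39, 39, 40] -82 [45, 46, 47] -79 [78, 82, 82] -76 [127, 135, 133] -73 [138, 148, 145] -70 [76, 80, 80] -67 [37, 38, 39] -64 [44, 45, 46] -61 [77, 78, 77] -58 [124, 125, 121] -55 [152, 154, 150]
```

The top view puts the pack front at charger y ≈ -116.5 (scene: -119), with the mouth at -70. That is ≈47 mm of overhang, so the press is complete and at its stop. I release the key smoothly, retreat and rise.

```bash
python3 -m handwheel '[{"tx":0,"ty":-0.004,"tz":0,"twist":0},{"tx":0,"ty":-0.004,"tz":0,"twist":0},{"tx":0,"ty":-0.004,"tz":0,"twist":0},{"tx":0,"ty":-0.005,"tz":0,"twist":0},{"tx":0,"ty":-0.005,"tz":0,"twist":0},{"tx":0,"ty":-0.005,"tz":0,"twist":0},{"tx":0,"ty":-0.006,"tz":0,"twist":0},{"tx":0,"ty":-0.006,"tz":0,"twist":0},{"tx":0,"ty":-0.006,"tz":0,"twist":0},{"tx":0,"ty":-0.006,"tz":0,"twist":0},{"tx":0,"ty":0,"tz":0,"twist":0}]' | grep -E "ee|ft|gap"; python3 -m handwheel '[{"tx":0,"ty":0,"tz":-0.02,"twist":0},{"tx":0,"ty":0,"tz":-0.035,"twist":0},{"tx":0,"ty":0,"tz":-0.04,"twist":0},{"tx":0,"ty":0,"tz":-0.04,"twist":0},{"tx":0,"ty":0,"tz":-0.04,"twist":0},{"tx":0,"ty":0,"tz":-0.04,"twist":0},{"tx":0,"ty":0,"tz":-0.04,"twist":0},{"tx":0,"ty":0,"tz":0,"twist":0}]'
python3 - <<'E'
from geo import *
w=cam('wrist')
b,g,r=[w['pixels'][...,i].astype(int) for i in range(3)];m=(r>70)&(g<50)&(b<50);ys,xs=np.where(m);print('red',len(xs),xs.min(),xs.max(),ys.min(),ys.max())
t=cam('scene')
E
python3 over.py
```

```text
ee_pos: [492.7, 348.1, -13.6]
ft_force: [0.7, 0.1, -0.5]
finger_gap: 85.4
t: 12.33
ee_pos: [497.3, 349.1, 251.9]
tcp_rot: [-3.137, -0.014, 0.1]
ft_force: [1.1, 0.2, 1.6]
finger_gap: 85.4
finger_force: 0.0
red 851 331 511 30 204
[235, 184] (70, [-19.4, -96.0]) (50, [-28.0, -83.9])
[231, 189] (70, [-20.3, -120.3]) (50, [-28.9, -108.7])
[232, 191] (70, [-13.0, -125.7]) (50, [-21.5, -114.2])
[243, 196] (70, [29.4, -125.2]) (50, [21.8, -113.7])
[246, 189] (70, [23.7, -95.8]) (50, [16.0, -83.7])
```

The key is released and the pack still hangs out. Next I go above the pack and turn so the fingers close across its width.

```bash
python3 -m handwheel '[{"tx":-0.002,"ty":0.038,"tz":0,"twist":0},{"tx":-0.002,"ty":0.038,"tz":0,"twist":0},{"tx":-0.002,"ty":0.038,"tz":0,"twist":0},{"tx":-0.002,"ty":0.038,"tz":0,"twist":0},{"tx":-0.002,"ty":0.038,"tz":0,"twist":0},{"tx":-0.002,"ty":0.038,"tz":0,"twist":0},{"tx":-0.002,"ty":0.038,"tz":0,"twist":0},{"tx":-0.002,"ty":0.038,"tz":0,"twist":0},{"tx":0,"ty":0,"tz":0,"twist":0}]' | grep ee;  python3 -m handwheel '[{"tx":0,"ty":0,"tz":0,"twist":-0.1126},{"tx":0,"ty":0,"tz":0,"twist":-0.1126},{"tx":0,"ty":0,"tz":0,"twist":-0.1126},{"tx":0,"ty":0,"tz":0,"twist":-0.1126},{"tx":0,"ty":0,"tz":0,"twist":-0.1126},{"tx":0,"ty":0,"tz":0,"twist":-0.1126},{"tx":0,"ty":0,"tz":0,"twist":-0.1126},{"tx":0,"ty":0,"tz":0,"twist":-0.1126},{"tx":0,"ty":0,"tz":0,"twist":-0.1126},{"tx":0,"ty":0,"tz":0,"twist":-0.1126},{"tx":0,"ty":0,"tz":0,"twist":-0.1126},{"tx":0,"ty":0,"tz":0,"twist":-0.1126},{"tx":0,"ty":0,"tz":0,"twist":-0.1126},{"tx":0,"ty":0,"tz":0,"twist":-0.1126},{"tx":0,"ty":0,"tz":0,"twist":0},{"tx":0,"ty":0,"tz":0,"twist":0}]' | grep -E "t:|ee|rot"
python3 - <<'E'
from over import *
np.set_printoptions(precision=1,suppress=True)
for n in('wrist','top'):
    f=cam(n);g=f['pixels'];cv2.imwrite(f'pics/g_{n}.png',g);h=cv2.cvtColor(g,cv2.COLOR_BGR2HSV)
    m=((h[...,0]>4)&(h[...,0]<18)&(h[...,1]>140)&(h[...,2]>90)).astype(np.uint8)
    k=sorted(cv2.findContours(m,0,1)[0],key=cv2.contourArea)[-3:]
    for c in k:
        (cx,cy),wh,a=cv2.minAreaRect(c);print(n,cx,cy,wh,a)
        q=cv2.boxPoints(((cx,cy),(wh[0]+1,wh[1]+1),a))
        P=np.array([onz(f,p,70) for p in q]);print(P.mean(0),[np.linalg.norm(P[i]-P[i-1]).round(1) for i in range(4)]);print(P[:,:2].tolist(),'ch',((P[:,:2]-O)@R).tolist())
E
```

```text
ee_pos: [506.7, 37.3, 239.3]
t: 14.57
ee_pos: [506.7, 43.6, 240.0]
tcp_rot: [-3.138, -0.001, 1.673]
wrist 267.0 179.0 (18.0, 40.0) 90.0
[515.8  33.5  70. ] [np.float64(24.4), np.float64(50.4), np.float64(24.4), np.float64(51.5)]
[[489.376941038551, 43.020045207720116], [539.5616601711348, 48.176183744834546], [542.7510636347109, 23.955689769793835], [491.47363798106176, 18.669522715363314]] ch [[-23.05776827935957, -93.57871427636114], [27.39096194378168, -93.71069117945868], [28.02431856675141, -118.1320646510019], [-23.524728085623074, -118.0148766644867]]
wrist 269.0 320.0 (22.0, 72.0) 90.0
[ 541.8 -179.6   70. ] [np.float64(41.2), np.float64(105.8), np.float64(41.2), np.float64(108.9)]
[[486.9788710024416, -164.6829142740151], [592.1985517695421, -153.54820334917656], [598.242662604647, -194.25888836805456], [489.96718182353374, -205.78352847343336]] ch [[-47.211390235881154, -299.8864278106613], [58.5957972695317, -299.84081745383355], [60.339848905558135, -340.9607570742197], [-48.54717636049339, -341.07387935311743]]
top 341.0 186.5 (1.0, 0.0) -90.0
[ 586.2 -203.1   70. ] [np.
[... 627 characters left out ...]
0645, -221.59409415114132], [589.1619346355682, -221.41423315134588]] ch [[48.866124720298885, -363.7361165701137], [52.15520914848857, -364.26210427994687], [51.75236342552099, -367.5423291570773], [48.46305767065808, -367.0148201107298]]
top 343.0 185.0 (0.0, 0.0) 0.0
[ 591.  -209.9   70. ] [np.float64(3.3), np.float64(3.3), np.float64(3.3), np.float64(3.3)]
[[589.390748484243, -208.21032729632688], [592.7157422697876, -208.38423681105073], [592.6589125881637, -211.68480358880097], [589.3335568166434, -211.50940807543563]] ch [[50.07447533156668, -353.9076152703505], [53.362929958605164, -354.4290501743711], [52.960490203380196, -357.705483129662], [49.67183132729155, -357.18253247231894]]
```

The orange band measures 50.9 × 24.4 mm with its centre at (515.8,33.5), and its yaw matches the tool. I'll grip 24 mm from the front end.

```bash
python3 -m handwheel '[{"tx":0.001,"ty":0.008,"tz":0.03,"twist":0},{"tx":0,"ty":0,"tz":0.038,"twist":0},{"tx":0,"ty":0,"tz":0.038,"twist":0},{"tx":0,"ty":0,"tz":0.038,"twist":0},{"tx":0,"ty":0,"tz":0.03,"twist":0},{"tx":0,"ty":0,"tz":0.018,"twist":0},{"tx":0,"ty":0,"tz":0.01,"twist":0},{"tx":0,"ty":0,"tz":0,"twist":0},{"tx":0,"ty":0,"tz":0,"twist":0}]'; python3 -m handwheel '[{"tx":0,"ty":0,"tz":0,"twist":0},{"tx":0,"ty":0,"tz":0,"twist":0},{"tx":0,"ty":0,"tz":0,"twist":0},{"tx":0,"ty":0,"tz":0,"twist":0},{"tx":0,"ty":0,"tz":0,"twist":0},{"tx":0,"ty":0,"tz":0,"twist":0},{"tx":0,"ty":0,"tz":0,"twist":0},{"tx":0,"ty":0,"tz":0,"twist":0}]' 1
```

```text
t: 15.42
ee_pos: [515.8, 45.0, 40.2]
tcp_rot: [-3.141, -0.0, 1.675]
ft_force: [0.8, 0.1, 1.1]
finger_gap: 85.5
finger_force: 0.0
t: 16.08
ee_pos: [515.9, 44.5, 41.8]
tcp_rot: [3.141, 0.001, 1.677]
ft_force: [-5.7, -1.5, 11.0]
finger_gap: 47.3
finger_force: 59.8
```

Gripped at 47 mm with 60 N. I draw it straight out.

```bash
python3 -m handwheel '[{"tx":-0.004,"ty":0,"tz":0,"twist":0},{"tx":-0.006,"ty":0,"tz":0,"twist":0},{"tx":-0.008,"ty":0,"tz":0,"twist":0},{"tx":-0.01,"ty":0,"tz":0,"twist":0},{"tx":-0.01,"ty":0,"tz":0,"twist":0},{"tx":-0.01,"ty":0,"tz":0,"twist":0},{"tx":-0.01,"ty":0,"tz":0,"twist":0},{"tx":-0.01,"ty":0,"tz":0,"twist":0},{"tx":-0.01,"ty":0,"tz":0,"twist":0},{"tx":-0.01,"ty":0,"tz":0,"twist":0},{"tx":0,"ty":0,"tz":0,"twist":0},{"tx":0,"ty":0,"tz":0,"twist":0}]'
python3 - <<'E'
from over import *
f=cam('wrist');g=f['pixels'];cv2.imwrite('pics/drawn.png',g)
m=(g.max(2)<60).astype(np.uint8)
for r in range(60,300,15): print(r,[int(c) for c in np.where(np.diff(m[r].astype(int)))[0]][:14])
b,gg,r=g.astype(int).transpose(2,0,1);h=cv2.cvtColor(g,cv2.COLOR_BGR2HSV);m=((h[...,0]>4)&(h[...,0]<18)&(h[...,1]>140)&(h[...,2]>60)).astype(np.uint8);print(cv2.connectedComponentsWithStats(m)[2])
E
```

```text
t: 17.08
ee_pos: [524.8, -43.2, 39.8]
tcp_rot: [-3.141, -0.0, 1.675]
ft_force: [0.2, 1.0, -2.7]
finger_gap: 47.3
finger_force: 61.7
60 []
75 []
90 []
105 [292, 301]
120 [203, 307]
135 [205, 306]
150 [206, 219, 291, 306]
165 [208, 221, 291, 306]
180 [210, 222, 291, 306]
195 [211, 223, 292, 305]
210 [213, 225, 292, 305]
225 [214, 305]
240 [211, 309]
255 [185, 195, 206, 217, 304, 315, 326, 335]
270 [178, 190, 201, 218, 303, 319, 331, 342]
285 [117, 144, 159, 213, 307, 362, 376, 404]
[[     0      0    512    384 193468]
 [   217    250     90     39   3140]]
```

```bash
python3 -m handwheel '[{"tx":0,"ty":0,"tz":-0.015,"twist":0},{"tx":0,"ty":0,"tz":-0.03,"twist":0},{"tx":0,"ty":0,"tz":-0.03,"twist":0},{"tx":0,"ty":0,"tz":-0.03,"twist":0},{"tx":0,"ty":0,"tz":-0.015,"twist":0},{"tx":-0.0245,"ty":-0.0037,"tz":0,"twist":0},{"tx":-0.0245,"ty":-0.0037,"tz":0,"twist":0},{"tx":-0.0245,"ty":-0.0037,"tz":0,"twist":0},{"tx":-0.0245,"ty":-0.0037,"tz":0,"twist":0},{"tx":-0.0245,"ty":-0.0037,"tz":0,"twist":0},{"tx":-0.0245,"ty":-0.0037,"tz":0,"twist":0},{"tx":-0.0245,"ty":-0.0037,"tz":0,"twist":0},{"tx":-0.0245,"ty":-0.0037,"tz":0,"twist":0},{"tx":-0.0245,"ty":-0.0037,"tz":0,"twist":0},{"tx":0,"ty":0,"tz":0,"twist":0},{"tx":0,"ty":0,"tz":0,"twist":0}]'; python3 -m handwheel '[{"tx":0,"ty":0,"tz":0,"twist":0.08},{"tx":0,"ty":0,"tz":0,"twist":0.11},{"tx":0,"ty":0,"tz":0,"twist":0.11},{"tx":0,"ty":0,"tz":0,"twist":0.11},{"tx":0,"ty":0,"tz":0,"twist":0.11},{"tx":0,"ty":0,"tz":0,"twist":0.11},{"tx":0,"ty":0,"tz":0,"twist":0.11},{"tx":0,"ty":0,"tz":0,"twist":0.11},{"tx":0,"ty":0,"tz":0,"twist":0.11},{"tx":0,"ty":0,"tz":0,"twist":0.11},{"tx":0,"ty":0,"tz":0,"twist":0.11},{"tx":0,"ty":0,"tz":0,"twist":0.11},{"tx":0,"ty":0,"tz":0,"twist":0.11},{"tx":0,"ty":0,"tz":0,"twist":0.11},{"tx":0,"ty":0,"tz":0,"twist":0.08},{"tx":0,"ty":0,"tz":0,"twist":0},{"tx":0,"ty":0,"tz":0,"twist":0}]'
cat > pack.py <<'E'
from geo import *
def pack(tag):
    f=cam('wrist');g=f['pixels'];cv2.imwrite(f'pics/{tag}.png',g);h=cv2.cvtColor(g,cv2.COLOR_BGR2HSV)
    m=((h[...,0]>4)&(h[...,0]<18)&(h[...,1]>140)&(h[...,2]>60)).astype(np.uint8)
    st=cv2.connectedComponentsWithStats(m)[2];print('orange',[s.tolist() for s in st[1:] if s[4]>150])
    d=g.max(2)<60
    for r in range(20,250,12):
        e=np.where(np.diff(d[r].astype(int)))[0];print(r,e[(e>150)&(e<380)].tolist(),end=' ')
    print()
E
python3 -c "
from pack import *
pack('p1')"
```

```text
t: 18.47
ee_pos: [514.7, -265.7, 159.5]
tcp_rot: [-3.141, -0.001, 1.675]
ft_force: [0.4, 0.6, -2.6]
finger_gap: 47.7
finger_force: 62.3
t: 19.88
ee_pos: [515.0, -263.8, 159.7]
tcp_rot: [-3.141, 0.0, 0.09]
ft_force: [0.4, 0.1, -1.3]
finger_gap: 47.2
finger_force: 62.3
orange [[218, 81, 92, 29, 1278], [402, 137, 58, 27, 438], [217, 250, 91, 39, 3163]]
20 [238, 337] 32 [302, 327] 44 [] 56 [] 68 [] 80 [] 92 [] 104 [] 116 [203, 307] 128 [204, 306] 140 [205, 306] 152 [207, 221, 291, 306] 164 [208, 222, 291, 305] 176 [209, 223, 292, 305] 188 [210, 224, 292, 305] 200 [211, 225, 292, 305] 212 [213, 226, 292, 305] 224 [214, 304] 236 [212, 308] 248 [189, 198, 208, 312, 322, 332]
```

The pack sits unchanged in the grip, aligned with the slope. I lower it so its far end meets the slope and it pivots in the pads.

```bash
python3 -m handwheel '[{"tx":0,"ty":0.001,"tz":0.015,"twist":0},{"tx":0,"ty":0,"tz":0.02,"twist":0},{"tx":0,"ty":0,"tz":0.015,"twist":0},{"tx":0,"ty":0,"tz":0.01,"twist":0},{"tx":0,"ty":0,"tz":0,"twist":0},{"tx":0,"ty":0,"tz":0,"twist":0}]' | grep -E "ee|ft"; python3 -m handwheel '[{"tx":0,"ty":0,"tz":0.005,"twist":0},{"tx":0,"ty":0,"tz":0.005,"twist":0},{"tx":0,"ty":0,"tz":0.005,"twist":0},{"tx":0,"ty":0,"tz":0,"twist":0}]' | grep -E "ee|ft";python3 -m handwheel '[{"tx":0,"ty":0,"tz":0.004,"twist":0},{"tx":0,"ty":0,"tz":0.004,"twist":0},{"tx":0,"ty":0,"tz":0,"twist":0}]' | grep -E "ee|ft"
python3 -c "
from pack import *
pack('p2')"
```

```text
ee_pos: [514.8, -265.9, 99.6]
ft_force: [1.0, -0.2, -1.3]
ee_pos: [514.9, -266.7, 84.8]
ft_force: [-2.7, -0.5, 3.6]
ee_pos: [514.2, -266.2, 76.6]
ft_force: [-5.6, -0.1, 3.5]
orange [[198, 72, 127, 153, 2489], [454, 147, 58, 34, 709], [203, 152, 11, 72, 292], [218, 251, 88, 32, 2683]]
20 [] 32 [] 44 [] 56 [] 68 [] 80 [] 92 [] 104 [206, 218, 230, 240, 251, 262, 273, 284, 296, 310] 116 [199, 315] 128 [200, 314] 140 [202, 313] 152 [203, 256, 296, 312] 164 [205, 220, 296, 311] 176 [207, 221, 295, 310] 188 [208, 223, 295, 309] 200 [210, 224, 294, 308] 212 [211, 225, 293, 307] 224 [213, 226, 294, 306] 236 [212, 308] 248 [189, 198, 208, 312, 322, 332]
```

Contact came at the predicted height with 3–6 N, and the pack is pivoting: its far end now looks wider. I continue.

```bash
python3 -m handwheel '[{"tx":0,"ty":0,"tz":0.004,"twist":0},{"tx":0,"ty":0,"tz":0.004,"twist":0},{"tx":0,"ty":0,"tz":0.004,"twist":0},{"tx":0,"ty":0,"tz":0.004,"twist":0},{"tx":0,"ty":0,"tz":0,"twist":0}]' | grep -E "ee|ft"; python3 -m handwheel '[{"tx":0,"ty":0,"tz":0.004,"twist":0},{"tx":0,"ty":0,"tz":0.004,"twist":0},{"tx":0,"ty":0,"tz":0.004,"twist":0},{"tx":0,"ty":0,"tz":0,"twist":0}]' | grep -E "ee|ft";python3 -m handwheel '[{"tx":0,"ty":0,"tz":0.003,"twist":0},{"tx":0,"ty":0,"tz":0.002,"twist":0},{"tx":0,"ty":0,"tz":0,"twist":0}]' | grep -E "ee|ft"
python3 -c "
from pack import *
pack('p3')"
```

```text
ee_pos: [514.7, -266.1, 60.5]
ft_force: [-3.0, 0.4, 1.6]
ee_pos: [515.1, -266.4, 48.3]
ft_force: [-1.3, -0.6, 2.1]
ee_pos: [515.6, -266.7, 46.3]
ft_force: [-7.5, 3.9, 19.8]
orange [[187, 69, 105, 53, 1165], [293, 70, 41, 72, 1050], [483, 155, 29, 32, 450], [308, 158, 18, 80, 456], [195, 179, 19, 62, 435], [219, 247, 85, 20, 1577]]
20 [] 32 [] 44 [] 56 [] 68 [] 80 [] 92 [] 104 [] 116 [192, 321] 128 [190, 207, 221, 235, 249, 262, 277, 290, 305, 324] 140 [187, 326] 152 [187, 325] 164 [191, 323] 176 [194, 320] 188 [199, 215, 300, 317] 200 [203, 218, 298, 314] 212 [206, 220, 297, 312] 224 [210, 223, 295, 309] 236 [213, 307] 248 [190, 199, 209, 218, 303, 311, 322, 331]
```

At TCP z=46 the force rises to 20 N, about 8 mm above the flat pose, so the low corner or fingertips probably catch on the lip. I lift, shift 7 mm uphill and lower again.

```bash
python3 -m handwheel '[{"tx":0,"ty":0,"tz":-0.005,"twist":0},{"tx":0,"ty":0,"tz":-0.006,"twist":0},{"tx":0.004,"ty":0,"tz":0,"twist":0},{"tx":0.003,"ty":0,"tz":0,"twist":0},{"tx":0,"ty":0,"tz":0,"twist":0}]' | grep -E "ee|ft"; python3 -m handwheel '[{"tx":0,"ty":0,"tz":0.004,"twist":0},{"tx":0,"ty":0,"tz":0.003,"twist":0},{"tx":0,"ty":0,"tz":0,"twist":0}]' | grep -E "ee|ft"; python3 -m handwheel '[{"tx":0,"ty":0,"tz":0.003,"twist":0},{"tx":0,"ty":0,"tz":0,"twist":0}]' | grep -E "ee|ft"; python3 -m handwheel '[{"tx":0,"ty":0,"tz":0.002,"twist":0},{"tx":0,"ty":0,"tz":0,"twist":0}]' | grep -E "ee|ft"
```

```text
ee_pos: [521.9, -265.6, 54.6]
ft_force: [-3.2, 0.4, 0.5]
ee_pos: [522.5, -266.0, 50.0]
ft_force: [-9.6, 4.0, 18.7]
ee_pos: [522.0, -266.1, 47.5]
ft_force: [-13.2, 5.7, 23.4]
ee_pos: [522.0, -266.2, 47.3]
ft_force: [-20.1, 9.4, 37.3]
```

```bash
python3 - <<'E'
from geo import *
f=cam('wrist');g=f['pixels'];cv2.imwrite('pics/p4.png',g)
for n in('p1','p3','p4'):
    a=cv2.imread(f'pics/{n}.png')
    print(n,[(r,a[r,228:236].mean(0).astype(int).tolist()) for r in range(96,276,4)])
    d=a.max(2)<60
    print([(r,int(np.where(d[r,150:380])[0].min()+150),int(np.where(d[r,150:380])[0].max()+150)) for r in range(108,160,4) if d[r,150:380].any()])
E
```

```text
p1 [(96, [61, 104, 147]), (100, [62, 105, 148]), (104, [63, 105, 148]), (108, [18, 27, 34]), (112, [18, 16, 16]), (116, [18, 17, 15]), (120, [21, 20, 18]), (124, [19, 19, 17]), (128, [18, 19, 17]), (132, [20, 18, 17]), (136, [20, 18, 17]), (140, [19, 17, 17]), (144, [20, 18, 18]), (148, [123, 128, 125]), (152, [122, 126, 123]), (156, [122, 126, 124]), (160, [122, 126, 124]), (164, [121, 126, 123]), (168, [122, 126, 123]), (172, [122, 126, 123]), (176, [121, 126, 123]), (180, [121, 126, 123]), (184, [121, 126, 123]), (188, [121, 127, 124]), (192, [121, 126, 123]), (196, [121, 126, 123]), (200, [121, 126, 123]), (204, [121, 126, 123]), (208, [121, 126, 123]), (212, [122, 126, 124]), (216, [129, 133, 131]), (220, [165, 170, 167]), (224, [43, 41, 39]), (228, [50, 47, 45]), (232, [50, 47, 46]), (236, [51, 48, 47]), (240, [51, 49, 47]), (244, [51, 48, 46]), (248, [52, 49, 48]), (252, [48, 61, 91]), (256, [50, 133, 204]), (260, [50, 132, 204]), (264, [49, 132, 204]), (268, [49, 132, 204]), (272, [48, 131, 203])]
[(108, 227, 306), (112, 204, 307), (116, 204, 307), (120, 204, 307), (124, 205,
[... 1860 characters left out ...]
124, 120]), (192, [119, 124, 121]), (196, [119, 124, 121]), (200, [119, 124, 121]), (204, [119, 125, 121]), (208, [119, 125, 121]), (212, [119, 124, 121]), (216, [119, 124, 121]), (220, [118, 124, 120]), (224, [119, 125, 121]), (228, [119, 125, 121]), (232, [122, 127, 124]), (236, [26, 23, 22]), (240, [36, 33, 31]), (244, [36, 32, 30]), (248, [36, 31, 27]), (252, [18, 120, 203]), (256, [18, 119, 201]), (260, [20, 119, 202]), (264, [22, 120, 202]), (268, [26, 65, 121]), (272, [40, 64, 105])]
[(112, 196, 325), (116, 193, 327), (120, 192, 328), (124, 191, 329), (128, 191, 330), (132, 190, 330), (136, 189, 331), (140, 189, 332), (144, 188, 333), (148, 187, 333), (152, 189, 332), (156, 190, 331)]
```

```bash
python3 - <<'E'
from geo import *
from scipy.optimize import least_squares
f=grab_frame('wrist');Mi=np.linalg.inv(np.array(f['mount']));f['E']=np.array(f['mount'])
obs={'p1':[((100,10),107.5),((24.4,10),252.5)],'p3':[((100,-10),113.5),((100,10),146),((24.4,10),246.5),((0,10),266.5)],'p4':[((100,-10),111),((100,10),147),((24.4,10),249.5),((0,10),267.5)]}
def rows(p,o):  # p: x,z of pack axis at u=24, tilt
    c,s=np.cos(p[2]),np.sin(p[2]);r=[]
    for (u,w),v in o:
        r.append(proj(f,np.array([p[0]+(u-24)*c-w*s,0,p[1]-((u-24)*s+w*c)]))[1]-v)
    return r
for n,o in obs.items():
    q=least_squares(lambda p:rows(np.r_[p,0] if n=='p1' else p,o),[0,-20] if n=='p1' else [0,-20,.5])
    print(n,q.x.round(2),'tilt',np.degrees(q.x[-1]).round(1) if n!='p1' else 0,q.fun.round(1))
E
```

```text
p1 [  1.04 -20.12] tilt 0 [-0.  0.]
p3 [  5.33 -13.51   0.57] tilt 32.4 [ 0.1 -0.2  0.7 -0.6]
p4 [  7.57 -19.82   0.6 ] tilt 34.1 [-0.  0. -0.  0.]
```

A point fit shows the pack is flat on the slope (34°), but it slid in the grip and its low end is about 21 mm from the lip. I relieve the pressure, then slide it about 17 mm down the slope while holding it.

```bash
python3 -m handwheel '[{"tx":0,"ty":0,"tz":-0.002,"twist":0},{"tx":0,"ty":0,"tz":-0.002,"twist":0},{"tx":0,"ty":0,"tz":-0.001,"twist":0},{"tx":0,"ty":0,"tz":0,"twist":0}]' | grep -E "ee|ft"; python3 -m handwheel '[{"tx":-0.0033,"ty":0,"tz":0.0023,"twist":0},{"tx":-0.0033,"ty":0,"tz":0.0023,"twist":0},{"tx":0,"ty":0,"tz":0,"twist":0}]' | grep -E "ee|ft";  python3 -m handwheel '[{"tx":-0.0033,"ty":0,"tz":0.0023,"twist":0},{"tx":-0.0033,"ty":0,"tz":0.0023,"twist":0},{"tx":0,"ty":0,"tz":0,"twist":0},{"tx":0,"ty":0,"tz":0,"twist":0}]' | grep -E "ee|rot|ft"
cat > fit.py <<'E'
from geo import *
from scipy.optimize import least_squares
def go(tag):
    T=tool();f=cam('wrist');a=f['pixels'];cv2.imwrite(f'pics/{tag}.png',a);f['E']=np.array(f['mount'])
    b,g,r=a.astype(int).transpose(2,0,1)
    col=slice(228,240);org=((r-b)[:,col].mean(1)>90);rr=np.where(org)[0];rr=rr[rr>225];band,front=rr.min()-.5,rr.max()+.5
    d=a.max(2)<60;wd=[(np.ptp(np.where(d[i,150:380])[0]) if d[i,150:380].any() else 0,i) for i in range(60,200)]
    dark=a[:,col].max(2).mean(1)<45;fb=np.where(dark[60:])[0].min()+59.5
    mx=max(w for w,_ in wd);ft=np.mean([i for w,i in wd if w>=mx-1])
    c=np.where(d[int(ft),150:380])[0]+150;print('rows fb,ft,band,front',fb,ft,band,front,'ftcols',c.min(),c.max())
    o=[((100,-10),fb),((100,10),ft),((24.4,10),band),((0,10),front)]
    def P(p,u,w,y=0):
        c,s=np.cos(p[2]),np.sin(p[2]);return np.array([p[0]+(u-24)*c-w*s,y,p[1]-((u-24)*s+w*c)])
    q=least_squares(lambda p:[proj(f,P(p,*uw))[1]-v for uw,v in o],[5,-20,.6],loss='soft_l1').x
    W=[(T@np.r_[P(q,u,-10),1])[:3] for u in(0,100)]
    F=np.array([498.6,-267.2,34]);x=np.array([np.cos(.085),np.sin(.085),0]);ex=x*np.cos(np.radians(35))+[0,0,np.sin(np.radians(35))];ez=np.cross(ex,[-np.sin(.085),np.cos(.085),0])
    print(q.round(2),'tilt',np.degrees(q[2]).round(1),'end/far in stand (x,z):',[((w-F)@ex).round(1).item() for w in W],[((w-F)@ez).round(1).item() for w in W])
import sys
if __name__=='__main__':go(sys.argv[1])
E
python3 fit.py p5
```

```text
ee_pos: [521.9, -265.8, 48.0]
ft_force: [-4.9, -0.7, 2.3]
ee_pos: [515.4, -266.6, 43.2]
ft_force: [-2.9, -1.6, 3.6]
ee_pos: [508.0, -266.8, 38.2]
tcp_rot: [-3.141, 0.001, 0.086]
ft_force: [-3.0, -1.5, 3.1]
rows fb,ft,band,front 110.5 144.5 249.5 267.5 ftcols 189 335
[  7.04 -18.68   0.58] tilt 33.0 end/far in stand (x,z): [2.3, 102.2] [0.2, -3.4]
```

The low end is 2.3 mm from the lip, the pack is flat at ~33–35°, laterally centred, and the forces are light. I release it.

```bash
python3 -m handwheel '[{"tx":0,"ty":0,"tz":0,"twist":0},{"tx":0,"ty":0,"tz":0,"twist":0},{"tx":0,"ty":0,"tz":0,"twist":0},{"tx":0,"ty":0,"tz":0,"twist":0},{"tx":0,"ty":0,"tz":0,"twist":0},{"tx":0,"ty":0,"tz":0,"twist":0}]' -0.5; python3 fit.py p6
```

```text
t: 24.68
ee_pos: [508.9, -266.7, 38.6]
tcp_rot: [-3.141, -0.0, 0.086]
ft_force: [0.2, -0.1, 1.1]
finger_gap: 64.2
finger_force: 0.0
rows fb,ft,band,front 122.5 157.5 253.5 270.5 ftcols 192 331
[  2.83 -15.79   0.59] tilt 33.7 end/far in stand (x,z): [-1.8, 98.2] [-0.3, -2.5]
```

It settled against the lip. I lift away and verify.

```bash
python3 -m handwheel '[{"tx":0,"ty":0,"tz":-0.01,"twist":0},{"tx":0,"ty":0,"tz":-0.02,"twist":0},{"tx":0,"ty":0,"tz":-0.03,"twist":0},{"tx":0,"ty":0,"tz":-0.04,"twist":0},{"tx":0,"ty":0,"tz":-0.04,"twist":0},{"tx":0,"ty":0,"tz":-0.04,"twist":0},{"tx":0.02,"ty":0,"tz":-0.04,"twist":0},{"tx":0.03,"ty":0,"tz":-0.04,"twist":0},{"tx":0.035,"ty":0,"tz":0,"twist":0},{"tx":0,"ty":0,"tz":0,"twist":0},{"tx":0,"ty":0,"tz":0,"twist":0}]' | grep -E "t:|ee|ft"
python3 - <<'E'
from geo import *
f=cam('wrist');a=f['pixels'];cv2.imwrite('pics/end.png',a)
b,g,r=a.astype(int).transpose(2,0,1)
F=np.array([498.6,-267.2,34]);ex=np.array([np.cos(.085)*.8192,np.sin(.085)*.8192,.5736]);ey=np.array([-np.sin(.085),np.cos(.085),0]);ez=np.cross(ex,ey)
def onslope(u,h):
    o,d=ray(f,u);k=((F+h*ez-o)@ez)/(d@ez);p=o+k*d-F;return (p@ex).round(1).item(),(p@ey).round(1).item()
h=cv2.cvtColor(a,cv2.COLOR_BGR2HSV);m=((h[...,0]>4)&(h[...,0]<18)&(h[...,1]>170)&(h[...,2]>120)).astype(np.uint8)
dk=(a.max(2)<55).astype(np.uint8)
for n,M in(('orange',m),('dark',dk)):
    for c in sorted(cv2.findContours(M[60:245],0,1)[0],key=cv2.contourArea)[-4:]:
        q=cv2.boxPoints(cv2.minAreaRect(c))+[0,60];print(n,cv2.contourArea(c),[onslope(p,20) for p in q])
E
```

```text
t: 25.65
ee_pos: [588.2, -259.6, 289.9]
tcp_rot: [3.141, -0.0, 0.088]
ft_force: [-1.1, 0.2, -0.8]
orange 193.5 [(24.2, 25.6), (24.3, -24.3), (4.0, -25.3), (3.9, 26.5)]
dark 529.5 [(-1.5, 390.1), (-1.8, 325.2), (-69.8, 364.7), (-68.9, 437.1)]
dark 1153.0 [(260.6, -178.7), (260.2, -204.5), (220.4, -233.1), (220.8, -203.8)]
dark 1408.5 [(120.1, 22.4), (120.2, -22.1), (27.1, -27.2), (26.9, 26.9)]
dark 2405.5 [(136.2, 307.4), (170.5, 233.5), (55.8, 264.5), (-2.8, 366.8)]
```

The orange band lies at slope x = 4–24 mm, y = ±25 mm, so the pack is flat, centred and at the lip, with the robot clear. I hand it in.

```bash
python3 -c "
from plant import hand_in
print(hand_in())"
```

```text
the job is handed in; nothing more can be done
None
```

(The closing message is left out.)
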